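# Zero the turn counter and show the tested wheel to the inspection camera

## Robot

A 6-joint arm with a two-finger parallel gripper is mounted at the origin on the work surface. World frame = base frame: x ahead of the robot, y to its left, z up, the work surface at z = 0. Lengths are in mm, angles in rad, forces in N, time in s.
With the tool pointing down it reaches from about 300 to 775 mm from the base axis. Payload 14.6 kg.
Tool frame: the origin (TCP) lies between the finger pads; the fingertips stand 8 mm ahead of it and the grasp point (between the pads) lies 11 mm behind it; z points along the fingers, y is the direction in which the jaws open and shut (so a half turn about z gives the same grasp; the last joint's range is limited). The gripper opens to 94 mm and grips with 3 to 60 N. Pads are 16 mm wide; open, the fingers measure 119 mm over their backs; the gripper's body (75 mm by 177 mm) begins 78 mm behind the grasp point.
Start: joints at [-1.292, 0.3, 1.521, -0, 1.321, -0.067], TCP at [186.415, -517.435, 213.446] pointing down, gripper open.
Joint ranges: [-3.03, 3.03], [-0.79, 2.21], [0.23, 2.52], [-1.04, 4.18], [0, 3.07], [-2.55, 2.55]. Speed limits (rad/s): [2.22, 2.22, 2.57, 3.14, 3.14, 3.14].

## Interface

Orientations are given as [roll, pitch, yaw] about the fixed x, y, z axes, in that order (R = Rz(yaw) Ry(pitch) Rx(roll)).
In Python, from cell import manip gives the robot as it stands. The module is installed in compiled form; this text tells all that it offers.
- The arm moves only by the tool send_rows, never from a script. Its argument "series" is a list that holds one entry, the list of rows, each a list of 5 numbers: the opening, from 0 (shut) to 1 (fully open), then the shift along the tool's x, y, z in mm, then the turn about the tool's z in degrees. In form: [[[gripper, dx, dy, dz, roll], ...]]. A call has 1 to 10 rows; each row is the pose to reach, as a shift and turn from the pose commanded when the call began, along the tool's axes at that moment; what a row does not reach only later rows make up. A row lasts 1/10 s, in which the tool goes at most 50 mm and 8.59 degrees, less where a joint would pass 70% of its speed; a pose out of reach is approached as far as the arm can. A call with a gripper value outside its range is refused whole. The fingers move at their own pace and stop on an object; "newtons" is the grip in N (left out, the last holds). Time passes only in rows, so rows that repeat a pose let the fingers close. It gives the time, the measured TCP pose, the force and the opening at its end, in the units of the state.
- manip.read_state(): the state, without advancing time (a new reading comes with each control period).
- manip.camera(name): name is "scene" or "top"; returns a dict with "img" (480x640x3 uint8, red, green, blue), "vfov" (degrees; the focal length in pixels is half the picture's height over the tangent of half this angle, whatever the lens; pixels are square), "cx", "cy" (the principal point, pixels), "pose" (4x4, takes a point from camera to world coordinates). Camera axes: x right, y down, z forward; pixel columns grow to the right and rows downward; lengths in mm; the calibration is good to about 2 mm. A picture is of the moment at which its call begins. There is no depth.
- manip.sign_off(): hands the job in, once; it reports no verdict.
Trained networks look in a picture, given as the dict that the camera call returned (one of the last four; its "shot" number tells which), for a name from the list of things; names that differ only in an ending like _2 or _b are one class to them, and where a whole thing is asked for, a point or a joint stands for the part that bears it (a point fixed in the world has none). Each returns a list of dicts, best first, with "conf" (0 to 1); they miss things now and then, are a little off and sometimes report something else, mostly with a low value. They report only what shows in the picture. A call takes as long as a camera call. They do not tell look-alikes from the thing itself.
- manip.find_in(target, picture): "rect" ([left, top, width, height] in pixels, round what is visible of it).
- manip.silhouettes(target, picture): "pixels" (480x640 bool, what is visible of it) and "rect" ([left, top, width, height] in pixels, round what is visible of it).
The state is a dict: "clock": time; "joints": joint angles; "qd": joint speeds; "effort": joint torques, N m; "eef_pos": TCP position; "eef_rot": TCP orientation; "wrist_force": force on the tool from outside, world axes, zero at the start; "moment": the same for the moment, N m; "finger_gap": finger opening in mm.
Only numpy, scipy, OpenCV 4.12 (cv2) and the standard library are available. Lean on these libraries where they do the work, as an engineer would, in place of code of your own. Each camera call takes 0.05 s, during which the arm holds its last target. There are 200 camera calls.

## Task

The spin test is finished: first turn the counter's black knob back to its zero stop, then lift the blue wheel off the tester's spindle and present it to the inspection camera. Hold it centred on the camera's line of sight, its middle 110 mm from the lens, with a flat face square to the lens, and finish while still holding it there. Do not knock the camera, and leave the spare wheel, jar, riser pad and skate tool where they are.

Things in the scene. Friction and masses are not known exactly. Their poses are not given: they have to be found in the camera images.
- tester: Spin tester, a fixed grey box 120 x 240 x 50 mm (x, y, z) on the bench; origin under its centre on the bench, z up. On its flat top (50 mm high) the spindle stands at its own (0, +65 mm) and the counter knob at (0, -65 mm). The spindle is a steel boss 32 mm across and 10 mm high, carrying a steel pin 19 mm across and 24 mm high with a tapered tip. Its position and yaw vary, and it may stand left or right.
- counter (a joint): Angle of the counter knob, rad. 0 = zero stop (a hard stop: white line on the knob points along the tester's +x, to the red mark); the value grows clockwise seen from above, so it is zeroed by turning anticlockwise from above. Light friction (about 0.04 N m), no spring; it stays where it is left.
- counter_grip (a point): Grip point on the knob's axis, 82 mm above the bench. The grip is an upright black bar 44 mm long, 14 mm wide and 35 mm high (59 to 94 mm above the bench, grip point 12 mm below its top) on a low disc 48 mm across whose top is 59 mm above the bench. The bar is pinched across its 14 mm width; this frame's x runs along the bar towards the white line, z up, and turns with the knob.
- wheel_center (a point): Centre (half-way up) of the blue skate wheel to present: 54 mm across, 32 mm thick, white core with a 22 mm through bore, edges of the tread bevelled (5 mm high, 3.5 mm in), about 0.09 kg. Its z is the wheel's axis. At the start it sits with its axis upright over the spindle pin, resting on the boss, centre 76 mm above the bench; it must rise 25 mm straight up to clear the pin.
- wheel: The same wheel; origin at the centre of its lower face, 16 mm below its centre, z along its axis.
- cam_head: Head of the inspection camera, a black 46 mm box with a white ring light and a round lens. Origin at the centre of the lens front, 100 mm above the bench; its z axis is the line of sight, which points up at 60 degrees above level (30 degrees from vertical), leaning towards the robot's side (the camera's own -x). The place to present is 110 mm along +z from this origin (about 195 mm above the bench). Nothing stands in front of the lens.
- camera: The fixed aluminium stand of the camera with the head on it: foot 110 x 90 x 12 mm, origin on the bench straight below the lens, z up. The foot reaches from 35 mm in front (-x) of the origin to 75 mm behind it; the whole stands about 105 mm high. Its position and yaw vary, and it may stand left or right.
- spare_center (a point): Centre of the spare blue wheel, same as the other, lying flat on the bench beyond the work; leave it alone.
- jar_center (a point): Centre of the glass jar with steel screw lid, 64 mm across, 85 mm high, standing on the bench beyond the work; leave it alone.
- riser_center (a point): Centre of the aluminium riser pad, 56 x 82 x 10 mm, with four holes, flat on the bench beyond the work; leave it alone.
- skate_tool_center (a point): Middle of the cross-bar (97 mm long) of the red T-shaped skate tool, whose stem reaches 84 mm along this frame's +x; 15 mm high, flat on the bench beyond the work; leave it alone.
Mind the look-alikes: they are no part of the job. What is shaped like the wheel but brown, orange or yellow is not meant.

How it is judged:
By the outcome, as a careful person would: the job done as asked, in the order asked, and still so for the second after the job is handed in, while the arm keeps its last pose, push and grip.
It also fails if it takes over 61 s, if anything falls off the work surface, if the arm or the gripper's body presses on something with over 40 N, if the wrist force passes 120 N, or if a joint passes its speed limit or range.

## Working session

There is one attempt and no reset: what is moved stays moved. The work goes in short steps, Python scripts to look and compute and a tool call to move; the robot and the scene stay as the last step left them, time stands still between calls to the robot, and variables do not carry over. Pictures are saved under pics/ and viewed, about 8 in all and at most 12, crops included, and the job is handed in when it is done.

Besides the shell and the picture viewer there is one more tool, called after "Call:" as name(argument=value, ...), one argument or row to a line, values as JSON. send_rows: Moves the arm, as the interface text tells. Its arguments: {"type":"object","properties":{"series":{"type":"array"},"newtons":{"type":"number"}},"required":["series"]}

```bash
mkdir -p pics
cat > h.py <<'E'
import numpy as np, cv2
from cell import manip
def save(c,n): cv2.imwrite('pics/'+n+'.png',c['img'][:,:,::-1])
def K(c):
    f=240/np.tan(np.radians(c['vfov'])/2); return f
def ray(c,u,v):
    f=K(c); d=np.array([(u-c['cx'])/f,(v-c['cy'])/f,1]); P=np.array(c['pose']); return P[:3,3],P[:3,:3]@d
def atz(c,u,v,z):
    o,d=ray(c,u,v); return o+d*(z-o[2])/d[2]
def proj(c,p):
    P=np.array(c['pose']); q=P[:3,:3].T@(np.array(p,float)-P[:3,3]); f=K(c); return np.array([f*q[0]/q[2]+c['cx'],f*q[1]/q[2]+c['cy']])
E
python3 - <<'E'
from h import *
s=manip.read_state();print(s)
for n in('scene','top'):
    c=manip.camera(n);save(c,n+'0');print(n,c['vfov'],c['cx'],c['cy'],np.round(c['pose'],3).tolist())
    for t in ('tester','counter_grip','wheel','cam_head','camera'):
        print(t,[(np.round(d['rect']).tolist(),round(d['conf'],2)) for d in manip.find_in(t,c)])
E
```

```text
{'clock': 0.0, 'joints': array([-1.29155902e+00,  3.00456489e-01,  1.52160325e+00,  1.12311271e-06,
        1.32068579e+00, -6.66126596e-02]), 'qd': array([ 0.00155744,  0.00147213, -0.00131808,  0.00070735,  0.00079545,
       -0.00137702]), 'effort': array([ 3.95545110e-03, -5.31799042e+01, -3.52732301e+01,  7.10448856e-02,
        2.44151638e-02, -7.27156839e-05]), 'eef_pos': array([ 186.36740094, -517.18675319,  212.88495821]), 'eef_rot': array([-3.14044240e+00, -7.78250711e-05,  3.45849646e-01]), 'wrist_force': array([0.26479188, 0.15333589, 0.22313971]), 'moment': array([-0.02860625,  0.02096829,  0.02508109]), 'finger_gap': 93.99827173641266}
scene 44.891924001883524 319.5065610573757 239.7888888522171 [[-0.729, 0.382, -0.569, 1297.177], [0.685, 0.412, -0.601, 863.6], [0.005, -0.827, -0.562, 832.962], [0.0, 0.0, 0.0, 1.0]]
tester [([342.0, 235.0, 89.0, 95.0], 0.8)]
counter_grip [([365.0, 235.0, 20.0, 23.0], 0.72)]
wheel [([452.0, 315.0, 27.0, 31.0], 0.86), ([382.0, 267.0, 26.0, 25.0], 0.7), ([455.0, 263.0, 24.0, 19.0], 0.67), ([364.0, 329.0, 15.0, 15.0], 0.64), ([465.0, 299.0, 27.0, 18.0], 0.63)]
cam_head [([238.0, 189.0, 25.0, 32.0], 0.56)]
camera [([227.0, 190.0, 54.0, 53.0], 0.56)]
top 43.86837621878189 314.6087876665438 241.23007537583592 [[-0.029, -0.99, 0.135, 405.459], [-1.0, 0.029, -0.002, 56.759], [-0.002, -0.135, -0.991, 1180.576], [0.0, 0.0, 0.0, 1.0]]
tester [([164.0, 231.0, 141.0, 110.0], 0.9), ([424.0, 230.0, 41.0, 38.0], 0.63)]
counter_grip [([252.0, 288.0, 24.0, 21.0], 0.91)]
wheel [([164.0, 362.0, 32.0, 30.0], 0.91), ([165.0, 189.0, 27.0, 26.0], 0.9), ([117.0, 317.0, 33.0, 36.0], 0.81), ([102.0, 275.0, 33.0, 30.0], 0.73), ([187.0, 255.0, 29.0, 30.0], 0.56), ([210.0, 127.0, 34.0, 41.0], 0.3)]
cam_head [([427.0, 232.0, 37.0, 38.0], 0.9)]
camera [([410.0, 219.0, 58.0, 66.0], 0.79)]
```

View pics/top0.png

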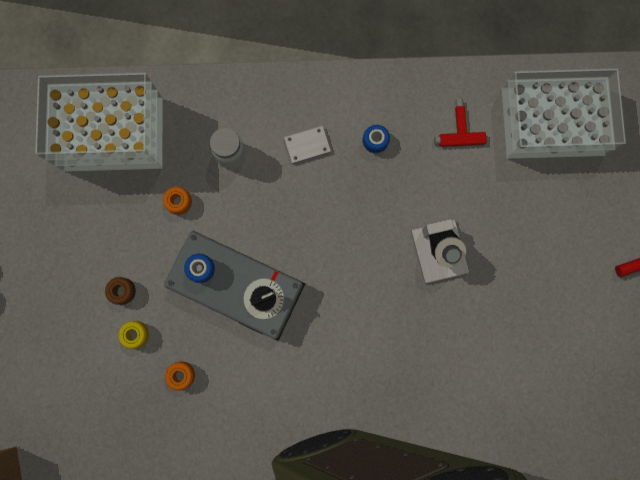

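Run:
```python
import cv2
a=cv2.imread('pics/top0.png')[220:350,155:315]; b=cv2.imread('pics/scene0.png')[175:345,220:440]
a=cv2.resize(a,None,fx=3.0,fy=3.0,interpolation=3); b=cv2.resize(b,(0,0),fx=390/170*.6,fy=390/170*.6,interpolation=3)
import numpy as np
o=np.zeros((390,800,3),np.uint8);o[:,:480]=a;o[:b.shape[0],490:490+b.shape[1]]=b[:,:310]
cv2.imwrite('pics/crop0.png',o)
```

```text
(no output)
```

View pics/crop0.png

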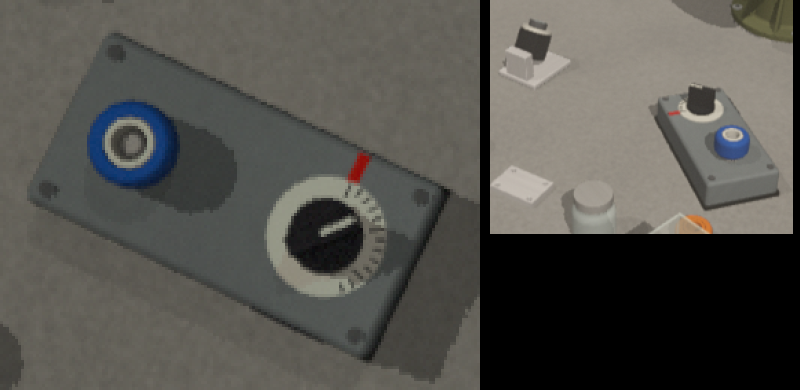

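The target is the blue wheel on the tester, at top px (199,268). The blue wheel at (376,138) is the spare. The orange (177,200) and (180,376), brown (120,290) and yellow (133,335) wheels are look-alikes. The crop confirms blue with a white core, sitting on the spindle. The knob is at (264,298), with its white line about 35° clockwise of the red mark.

Run:
```python
import cv2,numpy as np
a=cv2.imread('pics/top0.png')[212:292,402:482]; b=cv2.imread('pics/scene0.png')[180:260,215:295]
f=lambda i:cv2.resize(i,(400,400),interpolation=3)
cv2.imwrite('pics/crop1.png',np.hstack([f(a),f(b)]))
```

```text
(no output)
```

View pics/crop1.png

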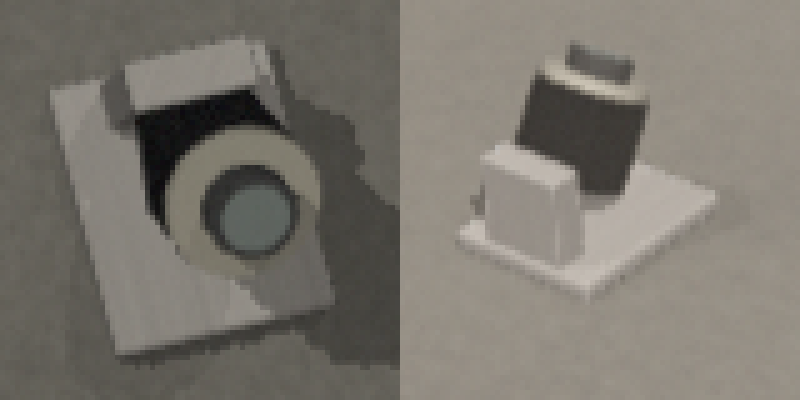

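Run:
```python
from h import *
c=manip.camera('top');s=manip.camera('scene')
m=manip.silhouettes('tester',c)[0]['pixels']
img=c['img'].astype(int)
# tester via screws (avg) and wheel
scr=[atz(c,155+u/3,220+v/3,50) for u,v in((117,52),(48,188),(420,196),(357,335))]
print('screws',np.round(scr,1).tolist(),'centre',np.mean(scr,0).round(1))
yd=(scr[0]+scr[1]-scr[2]-scr[3])[:2];print('yaw from screws',np.arctan2(-yd[0],yd[1]))
b=(img[...,2]>img[...,0]+50)&(img[...,2]>90)
n,l,st,ce=cv2.connectedComponentsWithStats(b.astype(np.uint8))
for i in range(1,n):
    if st[i,4]>100: print('blue',st[i].tolist(),ce[i].round(1), atz(c,*(st[i,:2]+(st[i,2:4]-1)/2),82).round(1))
r=(img[...,0]>120)&(img[...,1]<60)
n,l,st,ce=cv2.connectedComponentsWithStats(r.astype(np.uint8))
for i in range(1,n):
    if 20<st[i,4]<120: print('red',st[i].tolist(),atz(c,*ce[i],50).round(1))
print('line',atz(c,155+320/3,220+233/3,94).round(1),atz(c,155+353/3,220+217/3,94).round(1))
for n,q in(('t',c),('s',s)):
  for t in('counter_grip','wheel_center'):
    for d in manip.silhouettes(t,q)[:2]:
        v,u=np.nonzero(d['pixels']);print(n,t,d['conf'],d['rect'],u.mean().round(1),v.mean().round(1))
```

```text
screws [[573.4, 285.2, 50.0], [487.7, 329.0, 50.0], [475.8, 93.9, 50.0], [390.1, 135.5, 50.0]] centre [481.8 210.9  50. ]
yaw from screws -0.46945664731817865
blue [364, 125, 25, 24, 247] [375.2 136.2] [752.5 -68.4  82. ]
blue [184, 254, 27, 27, 298] [196.7 266.8] [513.  273.3  82. ]
red [271, 271, 7, 10, 37] [495.2 133.2  50. ]
line [452.4 153.6  94. ] [461.5 133.4  94. ]
t counter_grip 0.72 [251.9, 284.8, 22.5, 25.7] 262.9 298.5
t wheel_center 0.92 [162.8, 185.4, 27.6, 27.1] 177.0 200.6
t wheel_center 0.91 [105.8, 279.3, 30.6, 24.4] 119.7 290.5
s counter_grip 0.64 [365.9, 234.6, 22.1, 24.9] 372.9 247.4
s wheel_center 0.86 [456.9, 262.2, 22.8, 19.9] 465.8 271.9
s wheel_center 0.78 [454.9, 320.0, 23.8, 24.0] 466.1 331.2
```

The top-down crop shows the camera foot with its front edge towards the robot, from crop (118,347) to (333,300), and the lens at (257,217). I'll fit the camera's pose from these points in both views and check the wheel and knob against it.

```bash
python3 - <<'E'
from h import *
from scipy.optimize import least_squares
c=manip.camera('top');s=manip.camera('scene')
T=lambda u,v:(402+u/5-.4,212+v/5-.4)
S=lambda u,v:(215+u/5-.4,180+v/5-.4)
obs=[(c,(-35,45,12),T(118,348),1),(c,(75,45,12),T(52,92),1),(c,(-35,-45,12),T(333,300),1),(c,(0,0,100),T(257,217),1),
 (s,(75,45,12),S(187,287),1),(s,(75,-45,12),S(58,230),1),(s,(-35,45,12),S(316,190),1),(s,(0,0,100),S(203,50),.3)]
def W(p,q): 
    C,N=np.cos(p[2]),np.sin(p[2]);return np.array([p[0]+C*q[0]-N*q[1],p[1]+N*q[0]+C*q[1],q[2]])
f=lambda p:np.concatenate([(proj(k,W(p,q))-o)*w for k,q,o,w in obs])
r=least_squares(f,[500,-180,.25],x_scale=[10,10,.1],loss='soft_l1')
print('cam',r.x,'\n',f(r.x).reshape(-1,2).round(1).tolist())
p=r.x
print('present point',W(p,(-55,0,195.26)))
t=[481.8,210.9,-.469]
for k,n in((c,'top'),(s,'scene')):
  for q in((0,65,92),(0,65,76),(0,-65,94),(60,120,50),(60,-120,50),(-60,120,50),(-60,-120,50)):
    print(n,q,proj(k,W(t,q)).round(1))
    
print(W(t,(0,65,0)),W(t,(0,-65,0)))
E
python3 - <<'E'
import cv2,numpy as np
a=cv2.imread('pics/scene0.png')[228:328,340:440]
cv2.imwrite('pics/crop2.png',cv2.resize(a,(600,600),interpolation=3))
E
```

```text
cam [ 5.19585748e+02 -1.97422623e+02  1.99507625e-01] 
 [[0.1, 1.2], [-0.6, -1.6], [1.5, 0.4], [0.2, -0.1], [-0.1, 0.4], [-0.6, 0.5], [1.3, 1.1], [0.2, 0.1]]
present point [ 465.6767123  -208.32289383  195.26      ]
top (0, 65, 92) [198.3 267.4]
top (0, 65, 76) [200.  268.2]
top (0, -65, 94) [262.  297.7]
top (60, 120, 50) [191.  229.1]
top (60, -120, 50) [304.  282.3]
top (-60, 120, 50) [162.5 285.7]
top (-60, -120, 50) [276.6 340.3]
scene (0, 65, 92) [396.5 272.1]
scene (0, 65, 76) [395.9 278.1]
scene (0, -65, 94) [374.5 238. ]
scene (60, 120, 50) [378.  309.1]
scene (60, -120, 50) [341.4 244.8]
scene (-60, 120, 50) [431.7 298.6]
scene (-60, -120, 50) [388.6 237. ]
[511.1796419  268.88134736   0.        ] [452.4203581  152.91865264   0.        ]
```

View pics/crop2.png

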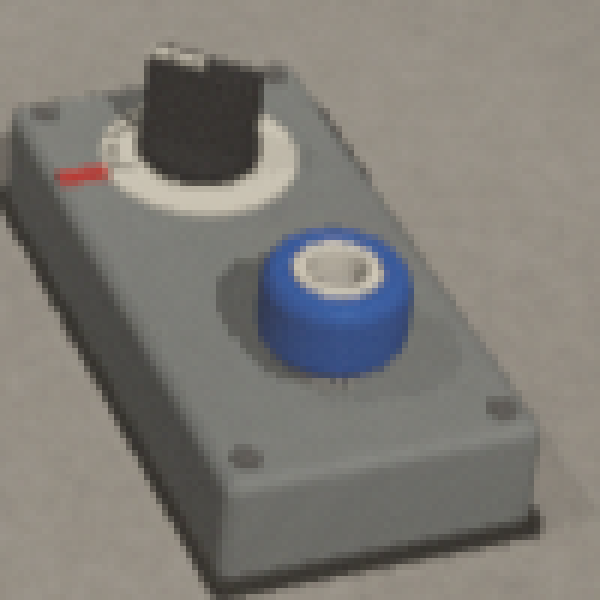

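The scene crop agrees with the model: wheel top at (396,272) against a predicted (396.5,272.1), and bar top at (374,238) as predicted. I'm moving to the knob.

Call:
send_rows(
  series=[
    [[1, 24, -27, 0, -5], [1, 48, -54, 0, -10], [1, 72, -81, 0, -15], [1, 96, -108, 0, -20], [1, 120, -135, 0, -25], [1, 145, -163, 0, -30], [1, 170, -191, 0, -35], [1, 195, -220, 0, -40], [1, 220, -248, 0, -46], [1, 245, -276, 0, -52]],
  ],
)

```text
clock: 2.05
eef_pos: [323.6, -173.3, 213.7]
eef_rot: [3.141, 0.0, 1.257]
wrist_force: [0.6, 0.2, -0.5]
finger_gap: 93.8
```

```bash
cat >> h.py <<'E'
def goto(x,y,z,yaw):
    s=manip.read_state();p=s['eef_pos'];a=s['eef_rot'][2];d=np.array([x,y,z])-p
    r=(a-yaw+np.pi)%(2*np.pi)-np.pi
    print('t',round(s['clock'],2),'at',p.round(1),'yaw',round(a,3),'rot',s['eef_rot'].round(3),'j',s['joints'].round(2),'gap',round(s['finger_gap'],1),'F',s['wrist_force'].round(1),'M',s['moment'].round(2))
    print('dx %.1f dy %.1f dz %.1f roll %.1f'%(d[0]*np.cos(a)+d[1]*np.sin(a),d[0]*np.sin(a)-d[1]*np.cos(a),-d[2],np.degrees(r)))
E
python3 -c "
from h import *
goto(452.4,152.9,190,1.995)"
```

```text
t 2.05 at [ 323.6 -173.3  213.7] yaw 1.257 rot [3.141 0.    1.257] j [-0.59 -0.12  1.98 -0.    1.28 -0.28] gap 93.8 F [ 0.6  0.2 -0.5] M [-0.02 -0.1  -0.03]
dx 350.0 dy 21.9 dz 23.7 roll -42.3
```

Call:
send_rows(
  series=[
    [[1, 38, 2.4, 2.6, -5], [1, 77, 4.8, 5.2, -10], [1, 116, 7.2, 7.8, -15], [1, 155, 9.6, 10, -20], [1, 194, 12, 13, -25], [1, 233, 14.4, 16, -30], [1, 272, 17, 18.5, -35], [1, 311, 19.5, 21, -39], [1, 350, 21.9, 23.7, -42.3], [1, 350, 21.9, 23.7, -42.3]],
  ],
)

```text
clock: 3.05
eef_pos: [454.0, 154.0, 189.1]
eef_rot: [-3.141, -0.001, 1.997]
wrist_force: [0.3, 0.2, -0.9]
finger_gap: 94.1
```

```bash
python3 -c "
from h import *
goto(452.4,152.9,71.5,1.995)"
```

```text
t 3.05 at [454.  154.  189.1] yaw 1.997 rot [-3.141e+00 -1.000e-03  1.997e+00] j [ 0.25  0.17  1.75  0.    1.23 -0.18] gap 94.1 F [ 0.3  0.2 -0.9] M [-0.02 -0.08  0.02]
dx -0.3 dy -1.9 dz 117.6 roll 0.1
```

Call:
send_rows(
  series=[
    [[1, 0, -1, 30, 0], [1, 0, -1.5, 60, 0], [1, 0, -1.5, 85, 0], [1, 0, -1.5, 100, 0], [1, 0, -1.5, 110, 0], [1, 0, -1.5, 117.5, 0], [1, 0, -1.5, 117.5, 0], [1, 0, -1.5, 117.5, 0]],
  ],
)

```text
clock: 3.85
eef_pos: [452.4, 150.3, 72.9]
eef_rot: [3.141, 0.0, 1.991]
wrist_force: [0.0, -0.2, -1.2]
finger_gap: 94.2
```

Call:
send_rows(
  series=[
    [[0, 0, 0, 0, 0], [0, 0, 0, 0, 0], [0, 0, 0, 0, 0], [0, 0, 0, 0, 0], [0, 0, 0, 0, 0], [0, 0, 0, 0, 0], [0, 0, 0, 0, 0], [0, 0, 0, 0, 0], [0, 0, 0, 0, 0], [0, 0, 0, 0, 0]],
  ],
  newtons=15,
)

```text
clock: 4.85
eef_pos: [453.0, 150.8, 72.5]
eef_rot: [3.139, 0.0, 1.991]
wrist_force: [20.3, 13.4, -16.8]
finger_gap: 17.7
```

```bash
python3 -c "
from h import *
goto(452.4,152.9,71.5,2.672)"
```

```text
t 4.85 at [453.  150.8  72.5] yaw 1.991 rot [3.139 0.    1.991] j [ 0.24  0.32  1.86  0.    0.96 -0.18] gap 17.7 F [ 20.3  13.4 -16.8] M [ 2.31 -3.95 -0.12]
dx 2.2 dy 0.3 dz 1.0 roll -39.0
```

Call:
send_rows(
  series=[
    [[0, 0, 1, 0, 0], [0, 0, 2, 0, 0], [0, 0, 2, 0, 0], [0, 0, 2, 0, 0]],
  ],
)

```text
clock: 5.25
eef_pos: [454.9, 151.6, 72.6]
eef_rot: [3.139, 0.0, 1.992]
wrist_force: [6.0, 3.6, -2.0]
finger_gap: 13.9
```

Call:
send_rows(
  series=[
    [[0, 0, 0.7, 0, -3], [0, 0, 0.7, 0, -7], [0, 0, 0.7, 0, -11], [0, 0, 0.7, 0, -15], [0, 0, 0.7, 0, -19], [0, 0, 0.7, 0, -23], [0, 0, 0.7, 0, -27], [0, 0, 0.7, 0, -30], [0, 0, 0.7, 0, -32], [0, 0, 0.7, 0, -32]],
  ],
)

```text
clock: 6.25
eef_pos: [456.1, 152.7, 72.7]
eef_rot: [3.137, 0.002, 2.551]
wrist_force: [11.0, 10.3, -7.7]
finger_gap: 14.1
```

```bash
python3 -c "
from h import *
goto(452.4,152.9,71.5,2.672)"
```

```text
t 6.25 at [456.1 152.7  72.7] yaw 2.551 rot [3.137e+00 2.000e-03 2.551e+00] j [ 0.25  0.32  1.86  0.    0.96 -0.74] gap 14.1 F [11.  10.3 -7.7] M [ 2.12 -2.21 -0.05]
dx 3.2 dy -1.9 dz 1.2 roll -6.9
```

Call:
send_rows(
  series=[
    [[0, -0.2, 0.7, 0, -1], [0, -0.3, 1.3, 0, -3], [0, -0.3, 1.3, 0, -5], [0, -0.3, 1.3, 0, -7], [0, -0.3, 1.3, 0, -7]],
  ],
)

```text
clock: 6.75
eef_pos: [456.4, 153.1, 72.6]
eef_rot: [3.139, 0.002, 2.673]
wrist_force: [5.2, 7.1, -2.1]
finger_gap: 14.0
```

```bash
python3 -c "
from h import *
goto(452.4,152.9,71.5,2.672)"
```

```text
t 6.75 at [456.4 153.1  72.6] yaw 2.673 rot [3.139e+00 2.000e-03 2.673e+00] j [ 0.25  0.32  1.85  0.    0.96 -0.86] gap 14.0 F [ 5.2  7.1 -2.1] M [ 1.21 -1.15 -0.06]
dx 3.5 dy -2.0 dz 1.1 roll 0.1
```

Call:
send_rows(
  series=[
    [[0, 0, 0.6, 0, -1], [0, 0, 0.6, 0, -2], [0, 0, 0.6, 0, -3], [0, 0, 0.6, 0, -3]],
  ],
)

```text
clock: 7.15
eef_pos: [456.5, 153.1, 72.6]
eef_rot: [3.14, 0.001, 2.725]
wrist_force: [5.4, 2.6, -0.2]
finger_gap: 14.3
```

```bash
python3 -c "
from h import *
goto(452.4,152.9,71.5,2.672)"
```

```text
t 7.15 at [456.5 153.1  72.6] yaw 2.725 rot [3.140e+00 1.000e-03 2.725e+00] j [ 0.25  0.32  1.85  0.    0.96 -0.91] gap 14.3 F [ 5.4  2.6 -0.2] M [ 0.51 -1.22 -0.35]
dx 3.7 dy -1.9 dz 1.1 roll 3.0
```

Call:
send_rows(
  series=[
    [[0, 0, 0, 0, -1], [0, 0, 0, 0, -2], [0, 0, 0, 0, -2]],
  ],
)

```text
clock: 7.45
eef_pos: [456.5, 153.1, 72.6]
eef_rot: [3.14, 0.002, 2.76]
wrist_force: [5.3, 2.3, -0.8]
finger_gap: 14.7
```

```bash
python3 -c "
from h import *
goto(452.4,152.9,71.5,2.672)"
```

```text
t 7.45 at [456.5 153.1  72.6] yaw 2.76 rot [3.14e+00 2.00e-03 2.76e+00] j [ 0.25  0.32  1.85  0.    0.96 -0.94] gap 14.7 F [ 5.3  2.3 -0.8] M [ 0.5  -1.21 -0.36]
dx 3.7 dy -1.7 dz 1.1 roll 5.0
```

The stop is reached: the moment went from -0.05 to -0.36 N m and the bar started slipping in the pads. I'm releasing and rising.

Call:
send_rows(
  series=[
    [[1, 0, 0, 0, 0], [1, 0, 0, 0, 0], [1, 0, 0, 0, 0], [1, 0, 0, 0, 0], [1, 0, 0, 0, 0], [1, 0, 0, -15, 0], [1, 0, 0, -40, 0], [1, 0, 0, -70, 0], [1, 0, 0, -90, 0], [1, 0, 0, -90, 0]],
  ],
)

```text
clock: 8.45
eef_pos: [456.7, 153.1, 164.6]
eef_rot: [3.139, 0.003, 2.76]
wrist_force: [-0.4, 0.4, -1.1]
finger_gap: 91.1
```

Run:
```python
from h import *
goto(512.8,270.9,160,2.68)
s=manip.camera('scene');c=manip.camera('top')
a=s['img'][215:295,340:420];b=c['img'][250:340,225:315]
f=lambda i:cv2.resize(i,(400,400),interpolation=3)
cv2.imwrite('pics/k1.png',np.hstack([f(a),f(b)])[:,:,::-1])
```

```text
t 8.45 at [456.7 153.1 164.6] yaw 2.76 rot [3.139e+00 3.000e-03 2.760e+00] j [ 0.25  0.19  1.77 -0.    1.17 -0.94] gap 91.1 F [-0.4  0.4 -1.1] M [ 0.04 -0.13  0.01]
dx -8.1 dy 130.2 dz 4.6 roll 4.6
```

View pics/k1.png

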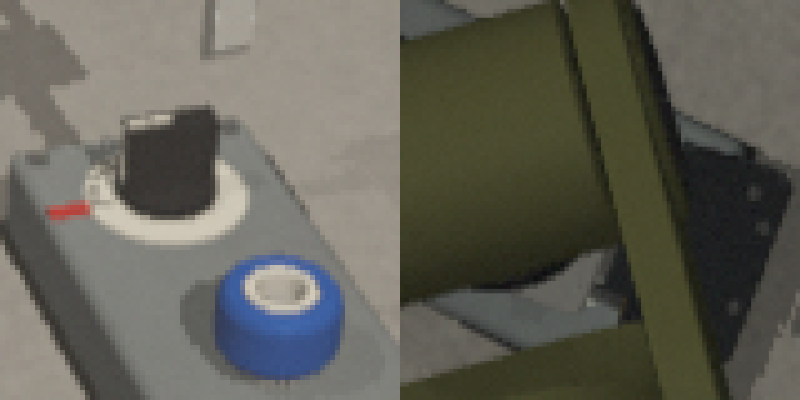

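The view shows the knob's white line now pointing left towards the red mark (scene crop 70,212). The wheel still sits on the spindle at crop (280,315). Going over the wheel.

Call:
send_rows(
  series=[
    [[1, -1, 20, 0, 0.5], [1, -3, 50, 1, 1.5], [1, -5, 80, 2, 3], [1, -7, 110, 4, 4], [1, -8.1, 130.2, 4.6, 4.6], [1, -8.1, 130.2, 4.6, 4.6], [1, -8.1, 130.2, 4.6, 4.6]],
  ],
)

```text
clock: 9.25
eef_pos: [511.2, 270.3, 156.1]
eef_rot: [-3.14, -0.002, 2.68]
wrist_force: [-0.6, 0.1, 0.1]
finger_gap: 94.1
```

```bash
python3 -c "
from h import *
goto(512.8,270.9,65,2.68)"
```

```text
t 9.25 at [511.2 270.3 156.1] yaw 2.68 rot [-3.14e+00 -2.00e-03  2.68e+00] j [ 0.42  0.41  1.5  -0.    1.23 -0.69] gap 94.1 F [-0.6  0.1  0.1] M [-0.02 -0.12  0.01]
dx -1.2 dy 1.3 dz 91.1 roll 0.0
```

Call:
send_rows(
  series=[
    [[1, -1.2, 1.3, 30, 0], [1, -1.2, 1.3, 60, 0], [1, -1.2, 1.3, 80, 0], [1, -1.2, 1.3, 88, 0], [1, -1.2, 1.3, 91, 0], [1, -1.2, 1.3, 91, 0], [1, -1.2, 1.3, 91, 0], [1, -1.2, 1.3, 91, 0]],
  ],
)

```text
clock: 10.05
eef_pos: [513.8, 271.4, 67.6]
eef_rot: [3.14, 0.001, 2.679]
wrist_force: [0.2, -0.3, -0.7]
finger_gap: 93.8
```

```bash
python3 -c "
from h import *
for i in range(3): goto(512.8,270.9,65,2.68)"
```

```text
t 10.05 at [513.8 271.4  67.6] yaw 2.679 rot [3.140e+00 1.000e-03 2.679e+00] j [ 0.42  0.52  1.57  0.    1.05 -0.69] gap 93.8 F [ 0.2 -0.3 -0.7] M [ 0.01 -0.14  0.  ]
dx 0.7 dy -0.9 dz 2.6 roll -0.0
t 10.05 at [513.8 271.4  67.6] yaw 2.679 rot [3.140e+00 1.000e-03 2.679e+00] j [ 0.42  0.52  1.57  0.    1.05 -0.69] gap 93.8 F [ 0.2 -0.3 -0.7] M [ 0.01 -0.14  0.  ]
dx 0.7 dy -0.9 dz 2.6 roll -0.0
t 10.05 at [513.8 271.4  67.6] yaw 2.679 rot [3.140e+00 1.000e-03 2.679e+00] j [ 0.42  0.52  1.57  0.    1.05 -0.69] gap 93.8 F [ 0.2 -0.3 -0.7] M [ 0.01 -0.14  0.  ]
dx 0.7 dy -0.9 dz 2.6 roll -0.0
```

Call:
send_rows(
  series=[
    [[1, 0, 0, 1.6, 0], [0.3, 0, 0, 1.6, 0], [0.3, 0, 0, 1.6, 0], [0.3, 0, 0, 1.6, 0], [0.3, 0, 0, 1.6, 0], [0.3, 0, 0, 1.6, 0], [0.3, 0, 0, 1.6, 0], [0.3, 0, 0, 1.6, 0]],
  ],
  newtons=15,
)

```text
clock: 10.85
eef_pos: [513.4, 271.3, 65.0]
eef_rot: [-3.142, -0.0, 2.679]
wrist_force: [-0.1, -0.4, -0.8]
finger_gap: 53.0
```

```bash
python3 -c "
from h import *
goto(512.8,270.9,65,2.68)"
```

```text
t 10.85 at [513.4 271.3  65. ] yaw 2.679 rot [-3.142 -0.     2.679] j [ 0.42  0.53  1.57  0.    1.04 -0.69] gap 53.0 F [-0.1 -0.4 -0.8] M [-0.03 -0.14  0.01]
dx 0.4 dy -0.7 dz 0.0 roll -0.0
```

Call:
send_rows(
  series=[
    [[0.3, 0, 0, -8, 0], [0.3, 0, 0, -20, 0], [0.3, 0, 0, -35, 0], [0.3, 0, 0, -50, 0], [0.3, 0, 0, -65, 0], [0.3, 0, 0, -65, 0], [0.3, 0, 0, -65, 0]],
  ],
)

```text
clock: 11.55
eef_pos: [513.5, 271.3, 130.5]
eef_rot: [3.141, 0.0, 2.679]
wrist_force: [-0.2, 0.2, -0.9]
finger_gap: 52.6
```

```bash
python3 -c "
from h import *
goto(393.5,212.3,130,2.687)"
```

```text
t 11.55 at [513.5 271.3 130.5] yaw 2.679 rot [3.141 0.    2.679] j [ 0.42  0.45  1.52  0.    1.17 -0.69] gap 52.6 F [-0.2  0.2 -0.9] M [-0.04 -0.18  0.02]
dx 81.1 dy -106.4 dz 0.5 roll -0.4
```

Call:
send_rows(
  series=[
    [[0.3, 10, -13, 0, 0], [0.3, 24, -32, 0, 0], [0.3, 40, -53, 0, 0], [0.3, 57, -75, 0, 0], [0.3, 72, -95, 0, 0], [0.3, 81.1, -106.4, 0.5, -0.4], [0.3, 81.1, -106.4, 0.5, -0.4], [0.3, 81.1, -106.4, 0.5, -0.4]],
  ],
  newtons=8,
)

```text
clock: 12.35
eef_pos: [393.8, 212.4, 129.5]
eef_rot: [3.141, 0.0, 2.686]
wrist_force: [-0.8, -0.4, -1.7]
finger_gap: 53.0
```

Run:
```python
from h import *
goto(393.5,212.3,43,2.687)
s=manip.camera('scene')
u,v=proj(s,(393,212,100)).astype(int);print(u,v)
cv2.imwrite('pics/w1.png',cv2.resize(s['img'][v-60:v+60,u-80:u+80],(800,600),interpolation=3)[:,:,::-1])
```

```text
t 12.35 at [393.8 212.4 129.5] yaw 2.686 rot [3.141 0.    2.686] j [ 0.41  0.17  1.89  0.    1.08 -0.7 ] gap 53.0 F [-0.8 -0.4 -1.7] M [ 0.06 -0.12  0.03]
dx 0.2 dy -0.2 dz 86.5 roll -0.1
411 236
```

View pics/w1.png

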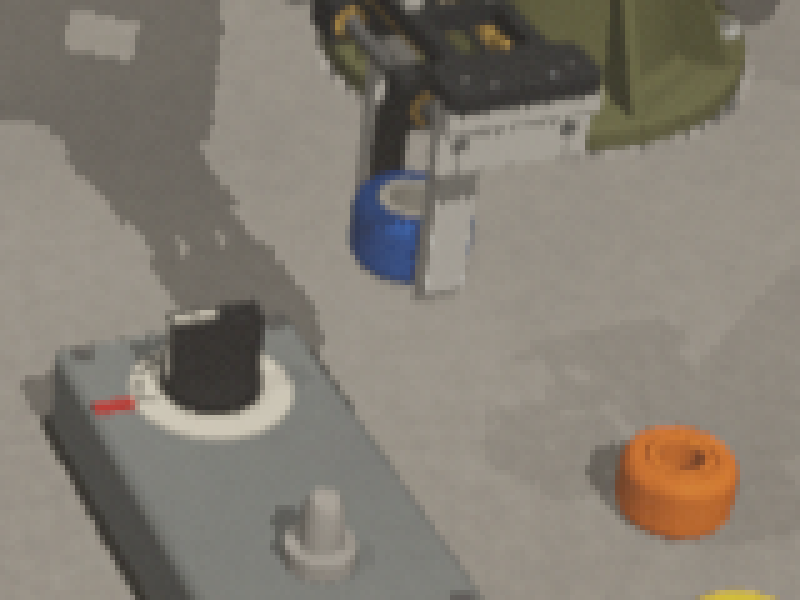

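The wheel is held level between the fingers, seen at crop (410,225), and the spindle is empty at (325,530). I'm now tilting it in the grip by lowering it on the tester's near top edge.

Call:
send_rows(
  series=[
    [[0.3, 0, 0, 25, 0], [0.3, 0, 0, 50, 0], [0.3, 0, 0, 66, 0], [0.3, 0, 0, 72, 0], [0.3, 0, 0, 74, 0], [0.3, 0, 0, 76, 0], [0.3, 0, 0, 78, 0], [0.3, 0, 0, 78, 0]],
  ],
)

```text
clock: 13.2
eef_pos: [393.8, 212.5, 52.0]
eef_rot: [3.141, 0.001, 2.686]
wrist_force: [-1.6, 0.6, 1.6]
finger_gap: 52.8
```

```bash
python3 -c "
from h import *
goto(393.5,212.3,43,2.687)"
```

```text
t 13.2 at [393.8 212.5  52. ] yaw 2.686 rot [3.141e+00 1.000e-03 2.686e+00] j [ 0.41  0.29  1.96  0.    0.89 -0.7 ] gap 52.8 F [-1.6  0.6  1.6] M [ 0.08  0.   -0.05]
dx 0.2 dy -0.3 dz 9.0 roll -0.0
```

Call:
send_rows(
  series=[
    [[0.3, 0, 0, 1, 0], [0.3, 0, 0, 2, 0], [0.3, 0, 0, 3, 0], [0.3, 0, 0, 4, 0], [0.3, 0, 0, 5, 0], [0.3, 0, 0, 6, 0], [0.3, 0, 0, 7, 0], [0.3, 0, 0, 8, 0], [0.3, 0, 0, 8.5, 0], [0.3, 0, 0, 8.5, 0]],
  ],
)

```text
clock: 14.2
eef_pos: [393.4, 212.2, 42.9]
eef_rot: [-3.141, -0.0, 2.686]
wrist_force: [-0.8, 2.2, 1.9]
finger_gap: 52.4
```

Run:
```python
from h import *
goto(393.5,212.3,43,2.687)
s=manip.camera('scene')
u,v=proj(s,(393,212,60)).astype(int);print(u,v)
cv2.imwrite('pics/w2.png',cv2.resize(s['img'][v-45:v+45,u-60:u+60],(800,600),interpolation=3)[:,:,::-1])
```

```text
t 14.2 at [393.4 212.2  42.9] yaw 2.686 rot [-3.141 -0.     2.686] j [ 0.41  0.31  1.96 -0.    0.87 -0.7 ] gap 52.4 F [-0.8  2.2  1.9] M [ 0.41 -0.02  0.08]
dx -0.0 dy 0.1 dz -0.1 roll -0.0
410 250
```

View pics/w2.png

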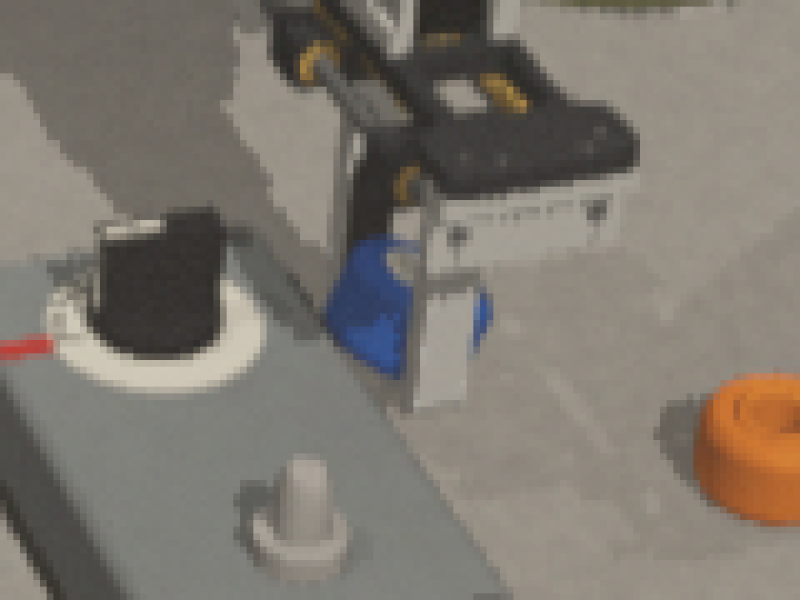

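Call:
send_rows(
  series=[
    [[0.3, 0, 0, -5, 0], [0.3, 0, 0, -12, 0], [0.3, 5, 0, -20, 0], [0.3, 15, -3, -20, 0], [0.3, 25, -8, -20, 0], [0.3, 29.5, -11.5, -20, 0], [0.3, 29.5, -11.5, -10, 0], [0.3, 29.5, -11.5, 10, 0], [0.3, 29.5, -11.5, 20, 0], [0.3, 29.5, -11.5, 20, 0]],
  ],
)

```text
clock: 15.25
eef_pos: [361.1, 214.4, 21.6]
eef_rot: [-3.139, -0.002, 2.686]
wrist_force: [0.6, -0.2, 0.0]
finger_gap: 52.4
```

```bash
python3 -c "
from h import *
goto(357.8,207.5,14.6,2.687)"
```

```text
t 15.25 at [361.1 214.4  21.6] yaw 2.686 rot [-3.139e+00 -2.000e-03  2.686e+00] j [ 0.45  0.3   2.04 -0.    0.8  -0.67] gap 52.4 F [ 0.6 -0.2  0. ] M [ 0.02 -0.12  0.  ]
dx -0.1 dy -7.7 dz 7.0 roll -0.0
```

Fine here; creeping down to feel for the bench.

Call:
send_rows(
  series=[
    [[0.3, 0, 0, 2, 0], [0.3, 0, 0, 4, 0], [0.3, 0, 0, 5, 0], [0.3, 0, 0, 5, 0], [0.3, 0, 0, 5, 0]],
  ],
)

```text
clock: 15.75
eef_pos: [362.0, 214.9, 18.2]
eef_rot: [3.141, 0.0, 2.686]
wrist_force: [0.6, 0.1, -0.1]
finger_gap: 52.7
```

Call:
send_rows(
  series=[
    [[0.3, 0, 0, 0.5, 0], [0.3, 0, 0, 1, 0], [0.3, 0, 0, 1, 0]],
  ],
)

```text
clock: 16.05
eef_pos: [361.8, 214.9, 17.0]
eef_rot: [-3.142, -0.0, 2.686]
wrist_force: [-0.2, -0.7, -0.7]
finger_gap: 52.8
```

Call:
send_rows(
  series=[
    [[0.3, 0, 0, 0.5, 0], [0.3, 0, 0, 1, 0], [0.3, 0, 0, 1, 0]],
  ],
)

```text
clock: 16.35
eef_pos: [361.8, 214.9, 16.0]
eef_rot: [-3.141, -0.0, 2.686]
wrist_force: [-0.0, 0.9, -1.4]
finger_gap: 52.2
```

Call:
send_rows(
  series=[
    [[0.3, 0, 0, 0.5, 0], [0.3, 0, 0, 0.7, 0], [0.3, 0, 0, 0.7, 0]],
  ],
)

```text
clock: 16.65
eef_pos: [361.9, 214.9, 15.3]
eef_rot: [-3.142, -0.0, 2.686]
wrist_force: [-0.9, -0.7, -0.6]
finger_gap: 52.1
```

Call:
send_rows(
  series=[
    [[0.3, 0, 0, 0.3, 0], [0.3, 0, 0, 0.6, 0], [0.3, 0, 0, 0.6, 0]],
  ],
)

```text
clock: 16.95
eef_pos: [361.9, 214.9, 14.7]
eef_rot: [-3.142, -0.0, 2.686]
wrist_force: [-0.6, 0.4, -0.5]
finger_gap: 52.7
```

Call:
send_rows(
  series=[
    [[0.3, 0, 0, 0.3, 0], [0.3, 0, 0, 0.6, 0], [0.3, 0, 0, 0.6, 0]],
  ],
)

```text
clock: 17.25
eef_pos: [361.8, 214.9, 14.1]
eef_rot: [-3.142, -0.0, 2.686]
wrist_force: [-0.7, 0.2, -0.4]
finger_gap: 52.4
```

Call:
send_rows(
  series=[
    [[0.3, 0, 0, 0.3, 0], [0.3, 0, 0, 0.6, 0], [0.3, 0, 0, 0.6, 0]],
  ],
)

```text
clock: 17.55
eef_pos: [361.8, 214.9, 13.5]
eef_rot: [-3.142, -0.0, 2.686]
wrist_force: [-0.0, 0.0, -0.4]
finger_gap: 52.8
```

Run:
```python
from h import *
goto(357.8,207.5,14.6,2.687)
s=manip.camera('scene')
u,v=proj(s,(362,215,25)).astype(int);print(u,v)
cv2.imwrite('pics/w3.png',cv2.resize(s['img'][v-36:v+24,u-40:u+40],(800,600),interpolation=3)[:,:,::-1])
```

```text
t 17.55 at [361.8 214.9  13.5] yaw 2.686 rot [-3.142 -0.     2.686] j [ 0.45  0.32  2.04 -0.    0.78 -0.67] gap 52.8 F [-0.   0.  -0.4] M [ 0.04 -0.11  0.02]
dx 0.4 dy -8.4 dz -1.1 roll -0.0
418 258
```

View pics/w3.png

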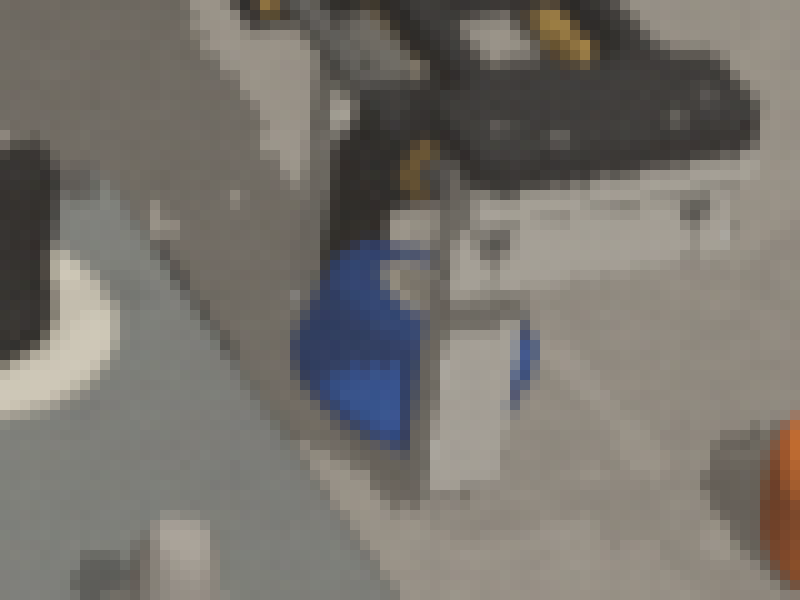

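```bash
cat >> h.py <<'E'
from scipy.optimize import least_squares
def model(cam,C,axis,R=1):
    axis=axis/np.linalg.norm(axis);a=np.cross(axis,[0,0.3,1]);a/=np.linalg.norm(a);b=np.cross(axis,a)
    t=np.linspace(0,2*np.pi,72,endpoint=False)
    P=[proj(cam,C+h*axis+r*(np.cos(k)*a+np.sin(k)*b)) for h,r in((16,23.5),(11,27),(-11,27),(-16,23.5)) for k in t]
    return cv2.convexHull(np.array(P,np.float32))
def fit_tilt(cam,C,yaw,excl,m=30,phi=0.0):
    """excl: function(u,v)->bool for contour points to drop"""
    u0,v0=proj(cam,C);x0,y0=int(u0)-m,int(v0)-m
    im=cam['img'][y0:y0+2*m,x0:x0+2*m].astype(np.float32);im=cv2.resize(im,None,fx=4,fy=4,interpolation=cv2.INTER_CUBIC)
    b=((im[...,2]-im[...,0])>45).astype(np.uint8)
    cs,_=cv2.findContours(b,cv2.RETR_EXTERNAL,cv2.CHAIN_APPROX_NONE)
    pts=np.vstack([k[:,0] for k in cs if cv2.contourArea(k)>40]).astype(float);pts=(pts+.5)/4-.5+[x0,y0]
    pts=np.array([p for p in pts if not excl(*p)],np.float32)
    d=np.array([np.cos(yaw+phi),np.sin(yaw+phi),0])
    def f(p):
        h=model(cam,C,np.cos(p[0])*np.array([0,0,1])+np.sin(p[0])*d)+np.array([p[1],p[2]],np.float32)
        return np.array([cv2.pointPolygonTest(h,(float(q[0]),float(q[1])),True) for q in pts])
    out=[]
    for t in np.radians([0,10,15,20,25,30,35,40,45]):
        r=least_squares(lambda q:f([t,*q]),[0,0],loss='soft_l1',f_scale=.5,diff_step=.01,x_scale=1.)
        out.append((round(np.degrees(t)),round(r.cost/len(pts),4),r.x.round(2).tolist()))
    return out,pts
E
python3 - <<'E'
from h import *
s=manip.camera('scene');p=manip.read_state()['eef_pos'];C=p+[0,0,11]
u,v=418,258
ex=lambda a,b: 378+40.5<a<378+52
o,pts=fit_tilt(s,C,2.686,ex)
# drop core boundary: points near core box
ex2=lambda a,b: ex(a,b) or (a>378+37 and 222+25<b<222+33 and a<378+45)
o,pts=fit_tilt(s,C,2.686,ex2)
print(len(pts),pts.min(0),pts.max(0))
for k in o: print(k)
E
```

```text
167 [407.875 246.125] [430.875 265.875]
(0, np.float64(1.379), [0.0, 0.0])
(10, np.float64(1.2917), [0.0, 0.0])
(15, np.float64(1.244), [0.0, 0.0])
(20, np.float64(1.1872), [0.0, 0.0])
(25, np.float64(1.1205), [0.0, 0.0])
(30, np.float64(1.0476), [0.0, 0.0])
(35, np.float64(0.975), [0.0, 0.0])
(40, np.float64(0.9037), [0.0, 0.0])
(45, np.float64(0.8375), [0.0, 0.0])
```

```bash
python3 - <<'E'
t=open('h.py').read()
t=t.replace("r=least_squares(lambda q:f([t,*q]),[0,0],loss='soft_l1',f_scale=.5,diff_step=.01,x_scale=1.)","r=minimize(lambda q:np.mean(np.sqrt(1+(f([t,*q])/.5)**2)-1),[-1,1],method='Nelder-Mead',options=dict(xatol=.02,fatol=1e-4))")
t=t.replace("r.cost/len(pts)","r.fun").replace("import least_squares","import least_squares,minimize")
open('h.py','w').write(t)
E
python3 - <<'E'
from h import *
s=manip.camera('scene');p=manip.read_state()['eef_pos'];C=p+[0,0,11]
ex2=lambda a,b: 378+40.5<a<378+52 or (a>378+37 and 222+25<b<222+33 and a<378+45)
o,pts=fit_tilt(s,C,2.686,ex2)
for k in o: print(k)
E
```

```text
(0, np.float64(2.2201), [2.81, -3.68])
(10, np.float64(2.0027), [2.78, -3.21])
(15, np.float64(1.975), [2.71, -2.92])
(20, np.float64(1.9865), [2.62, -2.57])
(25, np.float64(2.0055), [2.47, -2.23])
(30, np.float64(2.0079), [2.29, -1.89])
(35, np.float64(1.9704), [2.08, -1.5])
(40, np.float64(1.9571), [1.94, -1.23])
(45, np.float64(2.0779), [1.83, -1.0])
```

Call:
send_rows(
  series=[
    [[0.3, 0, 0, 0.4, 0], [0.3, 0, 0, 0.8, 0], [0.3, 0, 0, 0.8, 0]],
  ],
)

```text
clock: 18.0
eef_pos: [361.8, 214.9, 12.7]
eef_rot: [-3.142, -0.0, 2.686]
wrist_force: [0.2, -0.3, -1.2]
finger_gap: 52.6
```

Call:
send_rows(
  series=[
    [[0.3, 0, 0, 0.4, 0], [0.3, 0, 0, 0.8, 0], [0.3, 0, 0, 0.8, 0]],
  ],
)

```text
clock: 18.3
eef_pos: [361.8, 214.9, 11.9]
eef_rot: [-3.142, -0.0, 2.686]
wrist_force: [-0.3, 0.6, -0.3]
finger_gap: 52.6
```

Call:
send_rows(
  series=[
    [[0.3, 0, 0, 0.4, 0], [0.3, 0, 0, 0.8, 0], [0.3, 0, 0, 0.8, 0]],
  ],
)

```text
clock: 18.6
eef_pos: [361.8, 214.9, 11.1]
eef_rot: [-3.142, -0.0, 2.686]
wrist_force: [0.7, 0.2, -0.6]
finger_gap: 52.2
```

Call:
send_rows(
  series=[
    [[0.3, 0, 0, -20, 0], [0.3, 0, 0, -50, 0], [0.3, -10, -12, -85, -3], [0.3, -35, -42, -115, -7], [0.3, -65, -77, -140, -11], [0.3, -95, -113, -160, -16], [0.3, -125, -149, -180, -20], [0.3, -155, -184, -195, -24], [0.3, -185, -220, -209, -28], [0.3, -210, -250, -209, -32]],
  ],
  newtons=15,
)

```text
clock: 19.6
eef_pos: [441.2, -104.6, 222.0]
eef_rot: [-3.14, 0.003, -3.036]
wrist_force: [0.8, 0.4, -0.5]
finger_gap: 52.5
```

```bash
python3 -c "
from h import *
goto(467,-207,220,3.341)"
```

```text
t 19.6 at [ 441.2 -104.6  222. ] yaw -3.036 rot [-3.140e+00  3.000e-03 -3.036e+00] j [-0.31  0.07  1.77 -0.    1.3  -1.99] gap 52.5 F [ 0.8  0.4 -0.5] M [ 0.09 -0.13 -0.03]
dx -14.9 dy -104.6 dz 2.0 roll -5.4
```

Call:
send_rows(
  series=[
    [[0.3, -4, -30, 0, -2], [0.3, -9, -60, 1, -4], [0.3, -13, -90, 2, -5.4], [0.3, -15, -104.6, 2, -5.4], [0.3, -15, -104.6, 2, -5.4], [0.3, -15, -104.6, 2, -5.4], [0.3, -15, -104.6, 2, -5.4]],
  ],
)

```text
clock: 20.3
eef_pos: [466.2, -203.4, 218.3]
eef_rot: [3.142, 0.0, -2.944]
wrist_force: [0.6, -0.5, -1.2]
finger_gap: 52.7
```

Run:
```python
from h import *
goto(467,-207,220,3.341)
s=manip.camera('scene');c=manip.camera('top')
C=manip.read_state()['eef_pos']+[0,0,11]
out=[]
for k in(s,c):
    u,v=proj(k,C).round().astype(int);print(u,v)
    out.append(cv2.resize(k['img'][v-30:v+30,u-30:u+30],(400,400),interpolation=3)); np.save('last_%d.npy'%len(out),k['img'])
cv2.imwrite('pics/p1.png',np.hstack(out)[:,:,::-1])
```

```text
t 20.3 at [ 466.2 -203.4  218.3] yaw -2.944 rot [ 3.142  0.    -2.944] j [-0.48  0.2   1.63  0.    1.31 -2.25] gap 52.7 F [ 0.6 -0.5 -1.2] M [ 0.09 -0.14  0.01]
dx -0.1 dy -3.7 dz -1.7 roll -0.1
268 137
478 279
```

View pics/p1.png

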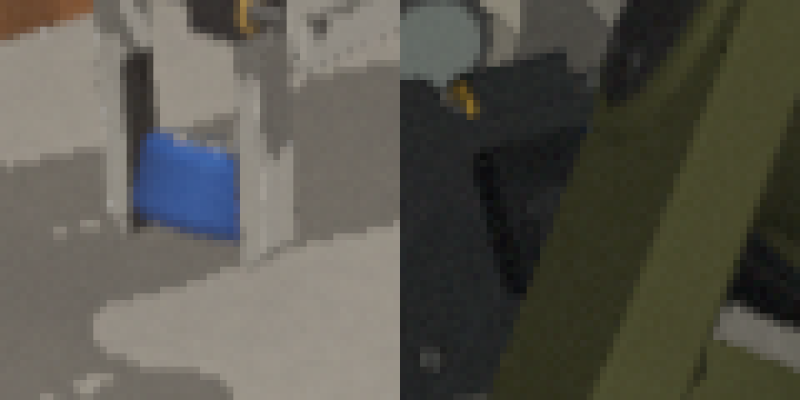

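The scene crop shows the wheel between the fingers at crop (190,185), its top face almost edge-on, and at 30° it should be exactly edge-on from this camera. The arm blocks the top view. I'll fit the outline.

Run:
```python
from h import *
s=manip.camera('scene');C=manip.read_state()['eef_pos']+[0,0,11]
# white core dots break the top contour: exclude only right side (finger)
for lim in (30.,34.):
    ex=lambda a,b: a>238+lim
    o,pts=fit_tilt(s,C,-2.944,ex)
    print(lim,len(pts),pts.min(0),pts.max(0))
    for k in o: print(k)
g=s['img'][122:150,254:282]
d=(g[...,2].astype(int)-g[...,0])
for r in d: print(' '.join('%4d'%x for x in r))
```

```text
30.0 117 [257.875 126.375] [267.875 141.125]
(0, np.float64(2.2237), [1.71, -3.32])
(10, np.float64(1.6454), [1.47, -3.18])
(15, np.float64(1.29), [1.35, -2.99])
(20, np.float64(0.9177), [1.23, -2.67])
(25, np.float64(0.5621), [1.08, -2.2])
(30, np.float64(0.2855), [0.88, -1.66])
(35, np.float64(0.6184), [0.93, -1.62])
(40, np.float64(1.0423), [1.09, -1.75])
(45, np.float64(1.4319), [1.19, -1.88])
34.0 149 [257.875 126.375] [271.875 141.875]
(0, np.float64(3.083), [1.69, -3.25])
(10, np.float64(2.2565), [1.44, -3.05])
(15, np.float64(1.7746), [1.33, -2.84])
(20, np.float64(1.2686), [1.2, -2.54])
(25, np.float64(0.767), [1.08, -2.13])
(30, np.float64(0.3526), [0.88, -1.67])
(35, np.float64(0.8213), [0.92, -1.62])
(40, np.float64(1.4363), [1.07, -1.76])
(45, np.float64(2.0167), [1.16, -1.89])
 -13  -13  -11   -8   -9   -7   -8  -16  -18  -17  -18  -17  -18  -18  -16  -17  -17  -17  -18  -15  -13  -15  -12  -10  -10  -11  -12  -14
 -14  -13  -10   -9   -7   -9   -9  -15  -18  -17  -17  -18  -17  -18  -17  -17  -17  -17  -17  -14  -14  -14  -14  -11  -10  -11  -12  -13
 -12  -15  -13   -
[... 2921 characters left out ...]

 -13  -12  -13  -13  -14  -13  -13  -13  -12  -14  -14  -12  -14  -13  -13  -13  -12  -14  -13  -13  -14  -14  -14  -13  -12  -15  -15  -17
 -13  -13  -13  -13  -14  -12  -13  -12  -13  -13  -11  -12  -12  -13  -13  -14  -13  -13  -14  -13  -13  -14  -13  -14  -16  -17  -15  -14
 -13  -13  -13  -12  -12  -13  -13  -14  -11  -13  -13  -13  -12  -13  -13  -12  -13  -14  -16  -16  -15  -15  -16  -16  -17  -16  -16  -16
 -14  -12  -13  -13  -14  -12  -13  -11  -13  -13  -13  -13  -13  -12  -13  -16  -15  -15  -16  -16  -16  -17  -17  -16  -17  -16  -16  -17
 -14  -12  -13  -12  -12  -13  -13  -12  -13  -13  -13  -15  -15  -15  -15  -17  -15  -15  -16  -17  -15  -15  -16  -17  -16  -16  -16  -17
```

```bash
python3 - <<'E'
t=open('h.py').read()
t=t.replace("phi=0.0):","phi=0.0,angs=(0,10,15,20,25,30,35,40,45),th=45):").replace("np.radians([0,10,15,20,25,30,35,40,45])","np.radians(angs)").replace(">45)",">th)").replace("round(np.degrees(t))","round(np.degrees(t),1)")
open('h.py','w').write(t)
E
python3 - <<'E'
from h import *
s=manip.camera('scene');C=manip.read_state()['eef_pos']+[0,0,11]
for th in(30,45):
  for phi in (-.1,0,.1):
    o,_=fit_tilt(s,C,-2.944,lambda a,b:a>271,phi=phi,th=th,angs=(24,26,28,30,32,34))
    print(th,phi,[(k[0],float(k[1]),k[2]) for k in o])
print('target px',proj(s,(465.7,-208.3,195.3)),'C px',proj(s,C),'C',C)
# camera check in the current picture
for d in manip.find_in('cam_head',s)[:2]+manip.find_in('camera',s)[:2]: print(d['rect'],d['conf'])
E
```

```text
30 -0.1 [(np.float64(24.0), 0.732, [0.78, -2.18]), (np.float64(26.0), 0.5841, [0.71, -1.99]), (np.float64(28.0), 0.449, [0.63, -1.8]), (np.float64(30.0), 0.3369, [0.56, -1.63]), (np.float64(32.0), 0.2701, [0.49, -1.49]), (np.float64(34.0), 0.3366, [0.39, -1.26])]
30 0 [(np.float64(24.0), 0.523, [0.76, -2.14]), (np.float64(26.0), 0.36, [0.7, -1.96]), (np.float64(28.0), 0.2222, [0.63, -1.79]), (np.float64(30.0), 0.1476, [0.57, -1.64]), (np.float64(32.0), 0.2255, [0.49, -1.48]), (np.float64(34.0), 0.4073, [0.51, -1.5])]
30 0.1 [(np.float64(24.0), 0.3715, [0.75, -2.13]), (np.float64(26.0), 0.2184, [0.69, -1.98]), (np.float64(28.0), 0.1214, [0.65, -1.83]), (np.float64(30.0), 0.1708, [0.59, -1.66]), (np.float64(32.0), 0.3182, [0.61, -1.7]), (np.float64(34.0), 0.5245, [0.65, -1.78])]
45 -0.1 [(np.float64(24.0), 1.0369, [1.12, -2.26]), (np.float64(26.0), 0.8758, [1.06, -2.08]), (np.float64(28.0), 0.7243, [1.0, -1.88]), (np.float64(30.0), 0.5841, [0.91, -1.66]), (np.float64(32.0), 0.4655, [0.83, -1.49]), (np.float64(34.0), 0.5293, [0.76, -1.26])]
45 0 [(np.float64(24.0), 0.8124, [1.1, -2.23]), (np.float64(26.0), 0.629, [1.03, -2.03]), (np.float64(28.0), 0.4572, [0.96, -1.83]), (np.float64(30.0), 0.3311, [0.89, -1.65]), (np.float64(32.0), 0.4353, [0.83, -1.49]), (np.float64(34.0), 0.662, [0.88, -1.55])]
45 0.1 [(np.float64(24.0), 0.6212, [1.07, -2.18]), (np.float64(26.0), 0.4257, [1.02, -2.0]), (np.float64(28.0), 0.266, [0.95, -1.84]), (np.float64(30.0), 0.3526, [0.91, -1.67]), (np.float64(32.0), 0.5693, [0.95, -1.76]), (np.float64(34.0), 0.8045, [1.01, -1.87])]
target px [267.72880005 148.55920692] C px [268.04599375 136.71846902] C [ 466.28699421 -203.87816685  229.36915449]
[239.8, 190.7, 22.5, 29.9] 0.77
[227.7, 190.7, 50.1, 50.2] 0.6
```

Tilt fits 30° ± 2°. Now lowering onto the line of sight.

Call:
send_rows(
  series=[
    [[0.3, -0.7, -0.8, 8, 0], [0.3, -1.4, -1.6, 18, 0], [0.3, -2, -2.4, 28, 0], [0.3, -2.6, -3.1, 34, 0], [0.3, -2.6, -3.1, 36.7, 0], [0.3, -2.6, -3.1, 36.7, 0], [0.3, -2.6, -3.1, 36.7, 0], [0.3, -2.6, -3.1, 36.7, 0]],
  ],
)

```text
clock: 21.4
eef_pos: [469.5, -207.1, 181.8]
eef_rot: [-3.141, 0.0, -2.944]
wrist_force: [-0.6, -0.4, -0.4]
finger_gap: 52.1
```

Run:
```python
from h import *
goto(469.5,-206.2,181.6,-2.944)
s=manip.camera('scene');C=manip.read_state()['eef_pos']+[0,0,11]
u,v=proj(s,C);print(u,v,proj(s,(465.7,-208.3,195.3)))
for th in(30,45):
    o,p=fit_tilt(s,C,-2.944,lambda a,b:a>u+3,th=th,angs=(24,26,28,30,32,34,36));print(p.min(0),p.max(0))
    print(th,[(float(k[0]),float(k[1]),k[2], (np.array([u,v])+k[2]).round(1).tolist()) for k in o])
i=s['img'][100:250,170:370]
cv2.imwrite('pics/f1.png',cv2.resize(i,(800,600),interpolation=3)[:,:,::-1])
```

```text
t 21.4 at [ 469.5 -207.1  181.8] yaw -2.944 rot [-3.141  0.    -2.944] j [-0.49  0.25  1.66 -0.    1.23 -2.25] gap 52.1 F [-0.6 -0.4 -0.4] M [ 0.08 -0.09 -0.07]
dx -0.2 dy 0.9 dz 0.2 roll -0.0
266.9135687978029 150.0572746475644 [267.72880005 148.55920692]
[256.375 139.625] [269.875 155.375]
30 [(24.0, 0.7121, [0.67, -2.2], [267.6, 147.9]), (26.0, 0.5418, [0.62, -2.03], [267.5, 148.0]), (28.0, 0.3866, [0.56, -1.86], [267.5, 148.2]), (30.0, 0.2578, [0.48, -1.69], [267.4, 148.4]), (32.0, 0.2145, [0.4, -1.51], [267.3, 148.5]), (34.0, 0.3274, [0.37, -1.4], [267.3, 148.7]), (36.0, 0.5286, [0.39, -1.43], [267.3, 148.6])]
[256.875 139.875] [269.875 155.125]
45 [(24.0, 0.9754, [1.04, -2.28], [268.0, 147.8]), (26.0, 0.7921, [0.98, -2.11], [267.9, 147.9]), (28.0, 0.6158, [0.91, -1.92], [267.8, 148.1]), (30.0, 0.4518, [0.83, -1.74], [267.7, 148.3]), (32.0, 0.3727, [0.74, -1.52], [267.7, 148.5]), (34.0, 0.5169, [0.73, -1.44], [267.6, 148.6]), (36.0, 0.747, [0.79, -1.51], [267.7, 148.5])]
```

View pics/f1.png

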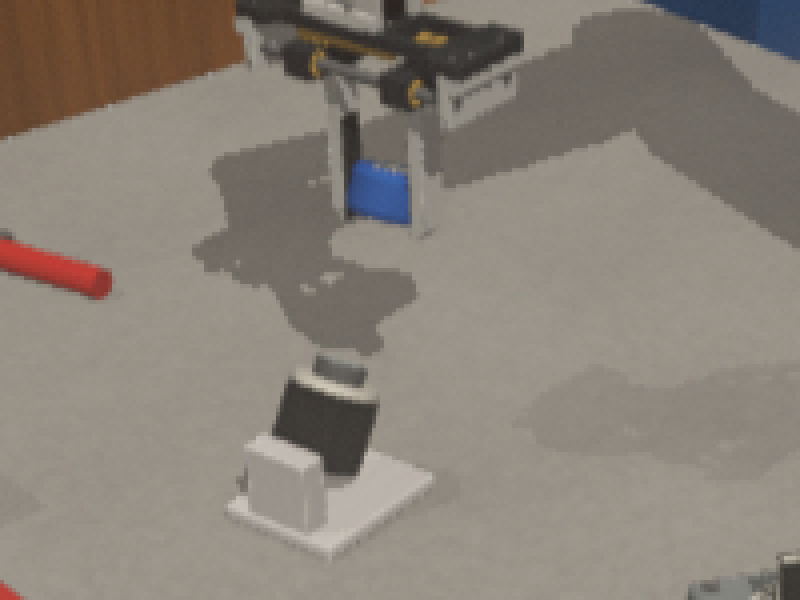

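The wheel sits at px (267.5,148.4), against a target of (267.7,148.6), with tilt about 31°. The camera is untouched. One last check of the knob and bystanders from the top.

Run:
```python
from h import *
c=manip.camera('top')
i=c['img'][255:345,205:325]
cv2.imwrite('pics/k2.png',cv2.resize(i,(800,600),interpolation=3)[:,:,::-1])
a=cv2.imread('pics/top0.png')[:,:,::-1]
d=np.abs(c['img'].astype(int)-a).sum(2)
for n,(u,v) in dict(jar=(226,145),riser=(308,145),spare=(376,138),tool=(461,130)).items(): print(n,d[v-15:v+15,u-15:u+15].mean())
```

```text
jar 19.412222222222223
riser 26.736666666666668
spare 16.093333333333334
tool 15.132222222222222
```

View pics/k2.png

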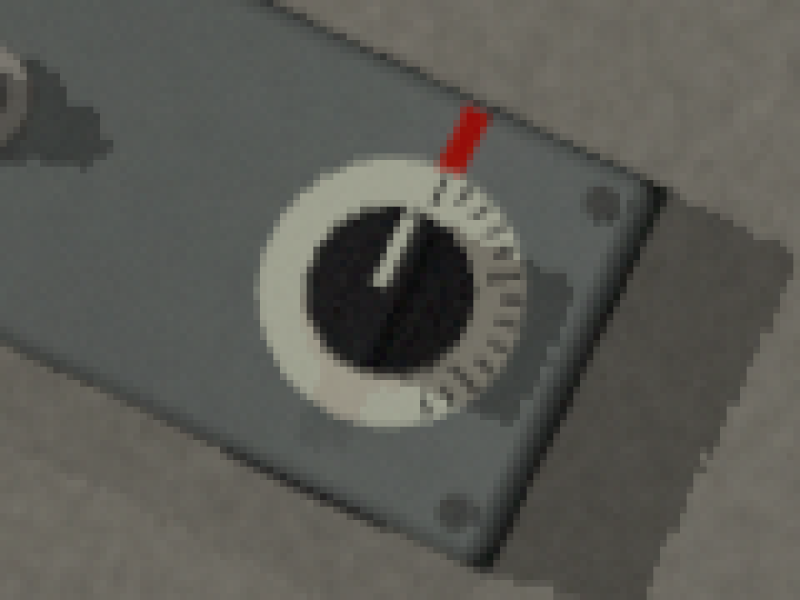

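The white line runs from crop (382,285) to (408,215), parallel to the red mark at (465,140), so the knob is zeroed. The bystanders show only uniform image differences. Handing in.

```bash
python3 -c "
from h import *
print(manip.sign_off())"
```

```text
the job is handed in; nothing more can be done
None
```

I zeroed the counter knob, lifted the blue wheel off the spindle, and handed the job in at about 21 s while still holding the wheel in front of the inspection camera. No verdict is reported.

The moves only turn the tool about its own axis. To get the 30° tilt I pressed the wheel on the tester's near top edge and let it pivot in the grip.

**Last checks**
- **Knob:** turned anticlockwise until the moment rose to 0.36 N m and the bar slipped in the pads. The top view shows the white line parallel to the red mark within about 2°.
- **Wheel position:** its middle in the scene picture is at (267.5, 148.4), against a computed target of (267.7, 148.6). The direction along that view rests on the robot's own position only, because the arm blocked the top view. I put it at 2–3 mm.
- **Wheel tilt:** the outline fit gives about 30–32°, against the 30° needed.
- **Spare wheel, jar, riser pad and skate tool:** the picture differences around them were low and I never went near them. The camera was not touched.

**Disagreed:** the bench touch meant to set the tilt never made contact. The wheel had slid up about 2–3.5 mm in the grip during tilting, and I allowed for this in the final placing.

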